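Park the dust cover and hold a tool holder down in the sprung cradle

ROBOT

A 6-joint arm with a two-finger parallel gripper is mounted at the origin on the work surface. World frame = base frame: x ahead of the robot, y to its left, z up, the work surface at z = 0. Lengths are in m, angles in rad, forces in N, time in s.
With the tool pointing down it reaches from about 0.25 to 0.725 m from the base axis. Payload 4 kg.
Tool frame: the origin (TCP) lies at the very end of the fingers, on their centre line; the grasp point (between the pads) lies 19 mm behind it; z points along the fingers, y is the direction in which the jaws open and shut (so a half turn about z gives the same grasp; the last joint's range is limited). The gripper opens to 85 mm and grips with 20 to 120 N. Pads are 22 mm wide; open, the fingers measure 114 mm over their backs; the gripper's body (76 mm by 85 mm) begins 54 mm behind the grasp point. The pads swing forward as they close: fully open they stand 13 mm farther back than shut.
Start: joints at [-1.34, 0.241, 0.005, 1.335, 0, 1.571], TCP at [0.114, -0.487, 0.231] pointing down, gripper open.
Joint ranges: [-2.72, 2.72], [-1.05, 1.87], [-1.09, 1.28], [-1.99, 2.15], [-1.42, 1.44], [-3.14, 3.14]. Speed limits (rad/s): [2.79, 2.79, 3.14, 3.14, 3.14, 3.14].

INTERFACE

Orientations are given as a 3x3 rotation matrix whose columns are the frame's x, y, z axes.
In Python, from workcell import * gives the robot as it stands. The module is installed in compiled form; this text tells all that it offers.
- The arm moves only by the shell command python3 -m creep 'ROWS'. ROWS is JSON, a list that holds one entry, the list of rows, each a list of 5 numbers: the shift along the tool's x, y, z as a fraction of full scale, then the turn about the tool's z as a fraction of full scale, then the opening, from 0 (shut) to 1 (fully open). A call has 1 to 20 rows; each row is the pose to reach, as a shift and turn from the pose measured when the call began, along the tool's axes at that moment; what a row does not reach only later rows make up. Full scale, the value 1, is 0.5 m for a shift and 90 degrees for a turn. A row lasts 1/12 s, in which the tool goes at most 41.7 mm and 7.16 degrees, less where a joint would pass 70% of its speed; a pose out of reach is approached as far as the arm can. A call with a number of a shift or a turn outside -1 to 1 is refused whole. A call with a gripper value outside its range is refused whole. The fingers move at their own pace and stop on an object; the grip force is fixed at half the most. Time passes only in rows, so rows that repeat a pose let the fingers close. It gives the time, the measured TCP pose, the force and the opening at its end, in the units of the state.
- state(): the state, without advancing time (a new reading comes with each control period).
- read_camera(name): name is "scene" or "side" or "wrist"; returns (picture, depth): 400x640x3 uint8, red, green, blue; 400x640 float32, m along the optical axis (not along the pixel's ray), 0 where there is no reading.
- camera_params(name): a dict with "intrinsics" (3x3 intrinsics, pixels), "cam_to_world" (4x4, takes a point from camera to world coordinates). Camera axes: x right, y up, looking along -z (the intrinsics and any distortion apply to the point x, -y, -z); pixel columns grow to the right and rows downward; lengths in m; the calibration is good to about 2 mm. The wrist camera is an equidistant fisheye: a pixel r from the principal point sees the ray r / f radians off the axis. A picture is of the moment at which its call begins: read the wrist's pose just before it. camera_params takes no time and is no camera call; for the wrist camera it gives the pose at the moment of the call.
- close_job(): hands the job in, once; it reports no verdict.
Trained networks look in the newest picture that a camera, given by its name, has taken for a name from the list of things; names that differ only in an ending like _2 or _b are one class to them, and where a whole thing is asked for, a point or a joint stands for the part that bears it (a point fixed in the world has none). Each returns a list of dicts, best first, with "score" (0 to 1); they miss things now and then, are a little off and sometimes report something else, mostly with a low value. They report only what shows in the picture. A call takes as long as a camera call. They do not tell look-alikes from the thing itself.
- spot_in(camera, query): "point" ([x, y, z] in m, in the coordinates of the camera as it stood for that picture, good to about 4 mm: the middle of the surface that is visible of it).
The state is a dict: "time_s": time; "q": joint angles; "joint_velocities": joint speeds; "tau": joint torques, N m; "tcp_pos": TCP position; "tool_rot": TCP orientation; "ft_force": force on the tool from outside, world axes, zero at the start; "ft_torque": the same for the moment, N m; "grip_width": finger opening in m.
Only numpy, scipy, OpenCV 4.12 (cv2) and the standard library are available. Lean on these libraries where they do the work, as an engineer would, in place of code of your own. Each camera call takes 0.05 s, during which the arm holds its last target.

TASK

Lift the orange dust cover off the sprung ring cradle and hang it by its handle on the hook of the stand, left hanging freely. Then take the tool holder with the red band from the black rack, set it taper-down in the cradle's ring and press it down until the ring is fully home on its stops. Finish while still holding it pressed down there with the fingers, and do not disturb the blue-banded holder, the spray bottle or the tub.

Things in the scene. Friction and masses are not known exactly. Their poses are not given: they have to be found in the camera images.
- cradle: Sprung ring cradle, fixed to the bench: dark steel base disc 120 mm across and 12 mm thick with a coil spring and three black stop posts (9 mm thick, tops 66 mm above the bench), carrying the sprung ring. Origin: centre of the base disc's underside, on the bench; z up. The ring's axis is the vertical line through it.
- cradle_ring (a joint): Downward travel of the ring on its spring: 0 = up (relaxed), 0.012 = fully down on the stop posts (hard stop). Preloaded: the holder's weight alone does not move it. With the holder standing in it about 1 to 2 N more starts it moving and 8 to 10 N brings it fully down; it rises again when let go.
- ring_top (a point): Centre of the ring's upper face, 92 mm above the bench when relaxed, 80 mm when fully down; moves with the ring, z up. Ring 84 mm outer diameter, 14 mm thick, straight hole of 35 mm diameter through it, free depth 80 mm below the upper face when relaxed (68 mm when down).
- cover: Orange dust cover, 150 g, at first lying on the ring. Origin: centre of the underside of its plug (26 mm diameter, z 0 to 14 mm, loose in the hole). Orange disc 92 mm diameter, z 14 to 20. On it a steel bail handle: round bar 10 mm thick along own y, centre at z = 80, y -50 to +50, its legs slanting in to the disc at y -38 and +38. The window under the bar is open along own x.
- cover_bar (a point): Middle of the handle bar's centre line, axes as the cover's (y along the bar). The bar can be pinched from above beside its middle (around y = +26 or -26 mm, closing along x), leaving the middle free for the hook.
- hook_stand: Hook stand, fixed: base plate 120 x 110 x 12 mm, white post of 16 mm diameter, 204 mm high, standing at the origin (on the bench; z up). From it a steel hook 8 mm thick runs level along the stand's own -x, axis at z = 200 mm, to x = -105 mm, then turns up to its end at x = -120, z = 222 mm (rounded, top at 226 mm, the highest point).
- hook_seat (a point): Middle of the hook's level part, on its upper side: stand's x = -75 mm, y = 0, z = 204 mm, axes as the stand's. A hung handle bar crosses the hook here, along the stand's y, its centre 5 mm above this point; the cover hangs below it. As the disc must pass under the hook, bring the handle on from the hook's tip end with the tip going through the window, then lower.
- rack: Black rack block, fixed: 80 (x) x 170 (y) x 70 mm high, with two holes of 37 mm diameter, 66 mm deep, at y = -45 and +45 mm, one tool holder in each. Origin: centre of its underside on the bench. The fingers have room on the +x and -x sides of a holder.
- red_holder: Steel tool holder with red band, 0.45 kg, upright, taper down, in one rack hole. Origin: centre of its lower tip, z up its axis. Stud 12 mm diameter to z = 14 mm, taper 18 to 31 mm diameter up to z = 62, flange 46 mm diameter z 62 to 80, round neck and nut 34 mm diameter z 80 to 125 (grip here from above), flat top. It rests on the flange's underside in rack and ring.
- red_seat (a point): Red holder: centre of the flange's underside, z = 62 mm on its axis. It lies on ring_top when seated.
- red_top (a point): Red holder: centre of its flat top, z = 125 mm on its axis.
- blue_holder: Tool holder of the same shape with a blue band, in the other hole of the rack. Leave it alone. Origin: centre of its lower tip.
- spray: White spray bottle with black trigger head, 72 mm diameter, 166 mm high, bystander. Origin: centre of its underside.
- collet_tub: Blue open tub, 80 mm diameter, 60 mm high, bystander. Origin: centre of its underside.
There are look-alikes about, which are no part of the job. Leave any turquoise or yellow look-alike of the hook_stand alone.

How it is judged:
On the way, in this order (a step that is already met when the one before it is completed fails the run):
1. the dust cover hangs by its handle on the hook, let go (contact force between cover and hook_stand above 0.5 N and distance between cover_bar and hook_seat below 0.05 m and z of cover in the frame of hook_seat below -0.03 m and height (world z) of cover above 0.05 m and contact force between cover and the fingers below 0.1 N and linear speed of cover below 0.08 m/s), for 0.5 s.
2. the red holder stands in the ring and the ring is pressed home (value of joint cradle_ring above 0.0095 m and horizontal distance between red_seat and ring_top below 0.005 m and z of red_seat in the frame of ring_top between -0.004 and 0.003 m and angle between red_holder's own z axis and vertical below 0.08 rad and contact force between red_holder and the fingers above 2 N), for 0.3 s.
At the end, for the whole second after the job is handed in: Red holder seated in the ring (within 5 mm sideways, 4 mm in height, lean under 0.08 rad), ring held down at least 9.5 of its 12 mm, at rest, fingers on the holder (over 2 N); cover hangs on the hook untouched, bar middle within 50 mm of the hook seat, over 50 mm above the bench (all of step 1 and all of step 2 and linear speed of red_holder below 0.02 m/s); the arm keeps its last pose, push and grip.
It fails at once if the blue holder was disturbed (distance of blue_holder from where it was at the start of the episode above 0.03 m or angle between blue_holder's own z axis and vertical above 0.4 rad).
It fails at once if the spray bottle was disturbed (distance of spray from where it was at the start of the episode above 0.03 m or angle between spray's own z axis and vertical above 0.4 rad).
It fails at once if the tub was disturbed (distance of collet_tub from where it was at the start of the episode above 0.03 m or angle between collet_tub's own z axis and vertical above 0.4 rad).
It also fails if it takes over 67 s, if anything falls off the work surface, if the arm or the gripper's body presses on something with over 40 N, if the wrist force passes 120 N, or if a joint passes its speed limit or range.

## Working session

There is one attempt and no reset: what is moved stays moved. The work goes in short steps, Python scripts to look and compute and a shell command to move; the robot and the scene stay as the last step left them, time stands still between calls to the robot, and variables do not carry over. Pictures are saved under pics/ and viewed, and the job is handed in when it is done.

```bash
mkdir -p pics; ls
cat > h.py <<'E'
from workcell import *
import numpy as np, cv2
def snap(cam,name):
    P=camera_params(cam); im,d=read_camera(cam)
    cv2.imwrite('pics/'+name+'.png',im[:,:,::-1]); np.savez('pics/'+name+'.npz',im=im,d=d,K=P['intrinsics'],T=P['cam_to_world'])
    return im,d,P
def cloud(d,P,fish=False):
    K=np.array(P['intrinsics']);T=np.array(P['cam_to_world'])
    v,u=np.mgrid[0:d.shape[0],0:d.shape[1]].astype(float)
    x=(u-K[0,2])/K[0,0];y=(v-K[1,2])/K[1,1]
    if fish:
        r=np.hypot(x,y)+1e-9; s=np.tan(np.clip(r,0,1.5))/r; x=x*s;y=y*s
    p=np.stack([x*d,-y*d,-d],-1)
    w=p@T[:3,:3].T+T[:3,3]; w[d<=0]=np.nan
    return w
E
python3 - <<'E'
from h import *
s=state();print(s['time_s'],s['tcp_pos'],s['tool_rot'],s['grip_width'])
for c in ['scene','side','wrist']:
    im,d,P=snap(c,c+'0');T=np.array(P['cam_to_world'])
    print(c,np.round(P['intrinsics'],1).tolist(),np.round(T,3).tolist(),{k:v for k,v in P.items() if k not in('intrinsics','cam_to_world')})
    if c!='wrist':
        for q in ['cradle','cover','cover_bar','hook_stand','rack','red_holder','blue_holder','spray','collet_tub']:
            print(q,[(round(r['score'],2),np.round(T[:3,:3]@r['point']+T[:3,3],3).tolist()) for r in spot_in(c,q)[:3]])
E
```

```text
pics
0.0 [ 0.11424282 -0.48612579  0.23040909] [[ 9.73481968e-01  2.28763243e-01 -4.86789858e-04]
 [ 2.28763761e-01 -9.73479850e-01  2.03077328e-03]
 [-9.31383536e-06 -2.08828105e-03 -9.99997819e-01]] 0.0855187226238286
scene [[395.8, 0.0, 322.0], [0.0, 395.8, 197.7], [0.0, 0.0, 1.0]] [[-0.091, -0.685, 0.723, 1.531], [0.996, -0.068, 0.061, 0.002], [0.007, 0.725, 0.689, 0.969], [0.0, 0.0, 0.0, 1.0]] {}
cradle [(0.86, [0.547, -0.028, 0.009])]
cover [(0.77, [0.53, -0.03, 0.099])]
cover_bar [(0.91, [0.526, -0.029, 0.098]), (0.26, [0.603, -0.259, 0.01])]
hook_stand [(0.95, [0.81, -0.268, 0.011]), (0.78, [0.443, -0.474, 0.009]), (0.71, [0.597, -0.257, 0.009])]
rack [(0.71, [0.586, 0.28, 0.054]), (0.68, [0.525, -0.028, 0.097])]
red_holder [(0.79, [0.565, 0.241, 0.104]), (0.21, [0.557, -0.027, 0.078])]
blue_holder [(0.73, [0.56, 0.326, 0.108]), (0.34, [0.525, -0.03, 0.097])]
spray [(0.8, [0.776, -0.061, 0.094])]
collet_tub [(0.82, [0.753, 0.102, 0.036])]
side [[411.1, 0.0, 314.9], [0.0, 411.1, 198.2], [0.0, 0.0, 1.0]] [[0.958, 0.211, -0.196, 0.393], [-0.288, 0.721, -0.63, -0.811], [0.009, 0.66, 0.752, 0.998], [0.0, 0.0, 0.0, 1.0]] {}
cradle [(0.91, [0.512, -0.055, 0.007])]
cover [(0.57, [0.517, -0.035, 0.096]), (0.25, [0.532, 0.219, 0.063])]
cover_bar [(0.84, [0.517, -0.039, 0.092])]
hook_stand [(0.94, [0.79, -0.269, 0.011]), (0.91, [0.422, -0.481, 0.013]), (0.56, [0.568, -0.262, 0.007])]
rack [(0.78, [0.532, 0.219, 0.062])]
red_holder [(0.78, [0.548, 0.23, 0.101]), (0.42, [0.517, -0.036, 0.097])]
blue_holder [(0.73, [0.535, 0.318, 0.114]), (0.41, [0.753, 0.117, 0.039]), (0.33, [0.515, -0.052, 0.013])]
spray [(0.84, [0.745, -0.075, 0.092])]
collet_tub [(0.73, [0.569, -0.26, 0.01]), (0.71, [0.754, 0.116, 0.041])]
wrist [[309.7, 0.0, 320.1], [0.0, 309.7, 202.9], [0.0, 0.0, 1.0]] [[0.228, 0.927, 0.297, 0.19], [-0.974, 0.218, 0.069, -0.47], [-0.0, -0.305, 0.952, 0.373], [0.0, 0.0, 0.0, 1.0]] {}
```

View pics/scene0.png

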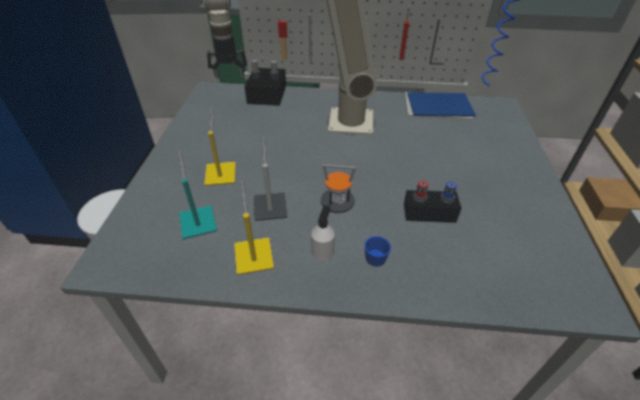

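View pics/side0.png

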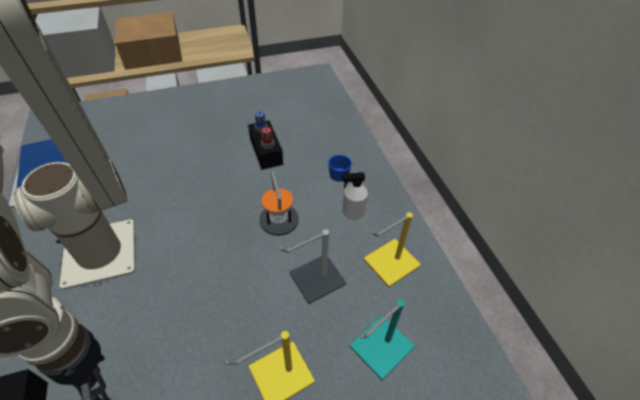

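View pics/wrist0.png

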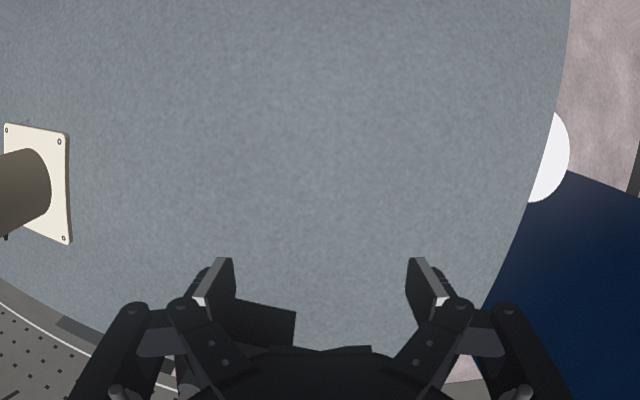

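The scene view shows the cover at (339,185), the white-post stand at (268,190) and the rack at (432,205), with the red holder on its left at (421,192). The yellow and turquoise stands are decoys. Next I measure from the depth.

```bash
cat > m.py <<'E'
from h import *
def load(n):
    z=np.load('pics/'+n+'.npz');P={'intrinsics':z['K'],'cam_to_world':z['T']}
    return z['im'],z['d'],cloud(z['d'],P,'wrist' in n)
E
python3 - <<'E'
from m import *
np.set_printoptions(precision=4,suppress=True)
for n in ['scene0','side0']:
    im,d,w=load(n); z=w[...,2]
    def box(c,r,z0,z1): 
        return w[(np.hypot(w[...,0]-c[0],w[...,1]-c[1])<r)&(z>z0)&(z<z1)]
    print(n,'zero frac',(d==0).mean())
    q=box((.53,-.03),.09,.145,.175); print('bar',len(q),q.mean(0) if len(q) else 0, q[np.argsort(q[:,1])][[0,-1]] if len(q) else 0)
    q=box((.53,-.03),.06,.088,.112); print('disc',len(q),q.mean(0),(q.min(0)+q.max(0))/2)
    for nm,c in [('red',(.555,.235)),('blue',(.545,.322))]:
        q=box(c,.045,.12,.15); print(nm,'top',len(q),q.mean(0) if len(q) else 0, q.min(0),q.max(0))
    q=box((.57,.28),.13,.063,.074); print('rack top',len(q),q.min(0),q.max(0)); print(cv2.minAreaRect(q[:,:2].astype(np.float32)))
    q=box((.56,-.26),.2,.15,.24); print('stand hi',len(q)); print(q[np.argsort(q[:,0])][::6])
    q=box((.59,-.26),.1,.007,.016); print('plate',cv2.minAreaRect(q[:,:2].astype(np.float32)))
E
```

```text
scene0 zero frac 0.00415625
bar 116 [ 0.5267 -0.0295  0.1576] [[ 0.5242 -0.0835  0.1609]
 [ 0.5267  0.0244  0.155 ]]
disc 404 [ 0.5284 -0.0299  0.0967] [ 0.5261 -0.029   0.0998]
red top 87 [0.5599 0.241  0.13  ] [0.5396 0.2232 0.12  ] [0.5766 0.2585 0.1347]
blue top 84 [0.5559 0.3301 0.1302] [0.5359 0.3141 0.1204] [0.5702 0.347  0.1366]
rack top 612 [0.5072 0.2013 0.063 ] [0.5984 0.372  0.0738]
((0.5542141795158386, 0.28710731863975525), (0.08577929437160492, 0.1706913411617279), 2.906383514404297)
stand hi 231
[[ 0.4809 -0.281   0.2231]
 [ 0.4881 -0.2799  0.2203]
 [ 0.4922 -0.2773  0.2036]
 [ 0.496  -0.2834  0.2019]
 [ 0.5021 -0.2788  0.2026]
 [ 0.5166 -0.2759  0.2015]
 [ 0.524  -0.0769  0.1571]
 [ 0.5247 -0.0802  0.1575]
 [ 0.5261 -0.2741  0.2006]
 [ 0.5286 -0.0733  0.157 ]
 [ 0.5386 -0.2682  0.2024]
 [ 0.551  -0.2692  0.1998]
 [ 0.5641 -0.2631  0.2024]
 [ 0.5733 -0.2649  0.1976]
 [ 0.5817 -0.263   0.2004]
 [ 0.5939 -0.254   0.2028]
 [ 0.5955 -0.2491  0.1847]
 [ 0.5973 -0.2573  0.1611]
 [ 0.599  -0.2561  0.2028]
 [ 0.6004 -0.2628  0.1632]
 [ 0.6007 -0.252   0.1766]
 [ 0.6016 -0.262
[... 2237 characters left out ...]
 -0.249   0.2045]
 [ 0.5925 -0.2627  0.181 ]
 [ 0.5931 -0.2624  0.1636]
 [ 0.5939 -0.2483  0.2025]
 [ 0.5952 -0.2616  0.1869]
 [ 0.5959 -0.2605  0.1768]
 [ 0.5968 -0.2551  0.2021]
 [ 0.5986 -0.2583  0.1935]
 [ 0.6924 -0.2999  0.2239]
 [ 0.6961 -0.3025  0.2258]
 [ 0.7018 -0.3001  0.2086]
 [ 0.7061 -0.2958  0.2093]
 [ 0.7121 -0.2947  0.2056]
 [ 0.7164 -0.2923  0.2009]
 [ 0.7211 -0.2926  0.2036]
 [ 0.727  -0.291   0.2032]
 [ 0.7302 -0.2893  0.2039]
 [ 0.7355 -0.2888  0.2052]
 [ 0.7409 -0.288   0.2062]
 [ 0.7449 -0.2851  0.205 ]
 [ 0.7506 -0.2788  0.2031]
 [ 0.7551 -0.2806  0.2036]]
plate ((0.5748593211174011, -0.27086955308914185), (0.12022344022989273, 0.13384847342967987), 13.731956481933594)
```

```bash
python3 -m creep '[[[0,0,-0.1,-0.1,1],[0.1,0,-0.2,-0.2,1],[0.81,-0.07,-0.2,-0.853,1],[0.81,-0.07,-0.2,-0.853,1],[0.81,-0.07,-0.2,-0.853,1],[0.81,-0.07,-0.2,-0.853,1],[0.81,-0.07,-0.2,-0.853,1],[0.81,-0.07,-0.2,-0.853,1],[0.81,-0.07,-0.2,-0.853,1],[0.81,-0.07,-0.2,-0.853,1],[0.81,-0.07,-0.2,-0.853,1],[0.81,-0.07,-0.2,-0.853,1],[0.81,-0.07,-0.2,-0.853,1],[0.81,-0.07,-0.2,-0.853,1],[0.81,-0.07,-0.2,-0.853,1]]]'
python3 - <<'E'
from h import *
np.set_printoptions(precision=4,suppress=True)
s=state();print(s['time_s'],s['tcp_pos'],s['tool_rot'],s['q'])
im,d,P=snap('wrist','wrist1');print((d>0).mean());w=cloud(d,P,True);print(w[100,320],w[60,200])
E
```

```text
time_s: 2.3
tcp_pos: [0.4994, -0.3606, 0.3314]
tool_rot: [[0.002, 1.0, -0.001], [1.0, -0.002, -0.0], [-0.0, -0.001, -1.0]]
ft_force: [-0.2, -0.7, -0.1]
grip_width: 0.0857
2.3 [ 0.4994 -0.3606  0.3314] [[ 0.0019  1.     -0.0007]
 [ 1.     -0.0019 -0.0002]
 [-0.0002 -0.0007 -1.    ]] [-0.6252  0.483   0.6133  1.7015 -0.0005  0.9476]
0.99579296875
[ 0.4991 -0.2773  0.2037] [ 0.3102 -0.1988 -0.0016]
```

View pics/wrist1.png

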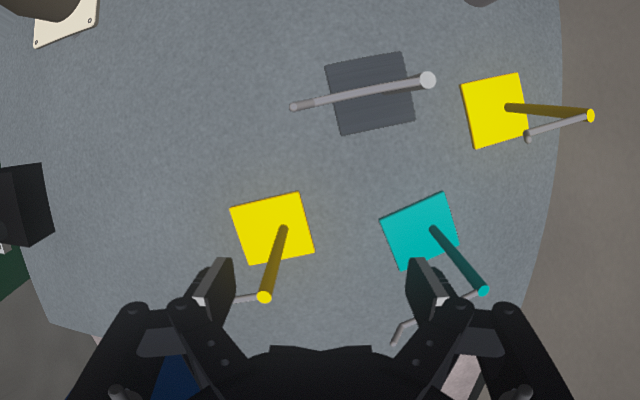

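The wrist view shows the white post top at (428,80), the hook running left to its tip at (293,107), and the decoys further down and right. I'll work out the stand's pose from this.

```bash
cat > st.py <<'E'
from m import *
import sys
np.set_printoptions(precision=4,suppress=True)
im,d,w=load(sys.argv[1]); z=w[...,2]
r=np.hypot(w[...,0]-.53,w[...,1]+.265)
q=w[(r<.11)&(z>.19)&(z<.235)]
post=q[(q[:,0]>.582)&(q[:,2]>.2)&(np.hypot(q[:,0]-.594,q[:,1]+.256)<.02)]
print('post',len(post),post.mean(0),(post.min(0)+post.max(0))/2)
hk=q[(q[:,0]>.495)&(q[:,0]<.575)]
f=np.polyfit(hk[:,0],hk[:,1],1);print('hook line ang',np.degrees(np.arctan(f[0])),'y at .52',np.polyval(f,.52),'z',np.median(hk[:,2]))
print('tip',q[np.argsort(q[:,0])][:8])
pl=w[(np.hypot(w[...,0]-.59,w[...,1]+.26)<.1)&(z>.006)&(z<.018)]
print('plate',cv2.minAreaRect(pl[:,:2].astype(np.float32)))
E
python3 st.py wrist1
```

```text
post 280 [ 0.5925 -0.2557  0.2029] [ 0.5923 -0.2552  0.2027]
hook line ang 13.353200998972053 y at .52 -0.27292067840104384 z 0.20241226901156506
tip [[ 0.4744 -0.2839  0.2228]
 [ 0.4744 -0.2831  0.2229]
 [ 0.4745 -0.2815  0.2233]
 [ 0.4746 -0.2823  0.2246]
 [ 0.4752 -0.2799  0.2224]
 [ 0.4752 -0.284   0.2234]
 [ 0.4753 -0.2807  0.223 ]
 [ 0.4753 -0.2815  0.2232]]
plate ((0.5746843218803406, -0.2600857615470886), (0.12106944620609283, 0.11106432229280472), 13.232609748840332)
```

```bash
python3 -m creep '[[[0.5,0.042,0.06,0,1],[0.5,0.042,0.06,0,1],[0.5,0.042,0.06,0,1],[0.5,0.042,0.06,0,1],[0.5,0.042,0.06,0,1],[0.5,0.042,0.06,0,1],[0.5,0.042,0.06,0,1],[0.5,0.042,0.06,0,1],[0.5,0.042,0.06,0,1]]]'
python3 - <<'E'
from h import *
np.set_printoptions(precision=4,suppress=True)
im,d,P=snap('wrist','wrist2');w=cloud(d,P,True);z=w[...,2]
r=np.hypot(w[...,0]-.52,w[...,1]+.03)
q=w[(r<.08)&(z>.148)&(z<.172)];print('bar',len(q),np.median(q,0),q.min(0),q.max(0))
t=q[(q[:,1]>-.07)&(q[:,1]<.015)]
f=np.polyfit(t[:,1],t[:,0],1);print('dx/dy',f,'x at -.03',np.polyval(f,-.03),cv2.minAreaRect(q[:,:2].astype(np.float32)))
q=w[(r<.06)&(z>.09)&(z<.108)&(im[...,0]>150)&(im[...,2]<80)];print('disc',len(q),q.min(0),q.max(0),cv2.minEnclosingCircle(q[:,:2].astype(np.float32)))
q=w[(r<.09)&(z>.006)&(z<.017)];print('base',cv2.minEnclosingCircle(q[:,:2].astype(np.float32)))
E
```

```text
time_s: 3.1
tcp_pos: [0.5201, -0.1119, 0.3024]
tool_rot: [[0.004, 1.0, 0.001], [1.0, -0.004, -0.001], [-0.001, 0.001, -1.0]]
ft_force: [-0.8, -0.2, -0.1]
grip_width: 0.0856
bar 1281 [ 0.522  -0.0276  0.1611] [ 0.5153 -0.0834  0.1567] [0.5285 0.025  0.1643]
dx/dy [0.0344 0.523 ] x at -.03 0.5219226725177645 ((0.521888256072998, -0.02927589789032936), (0.10856027156114578, 0.010489916428923607), 87.93852996826172)
disc 4263 [ 0.4768 -0.0733  0.0942] [0.567  0.0159 0.0998] ((0.5218997597694397, -0.029054002836346626), 0.04591553285717964)
base ((0.5214564800262451, -0.02921222895383835), 0.060376476496458054)
```

View pics/wrist2.png

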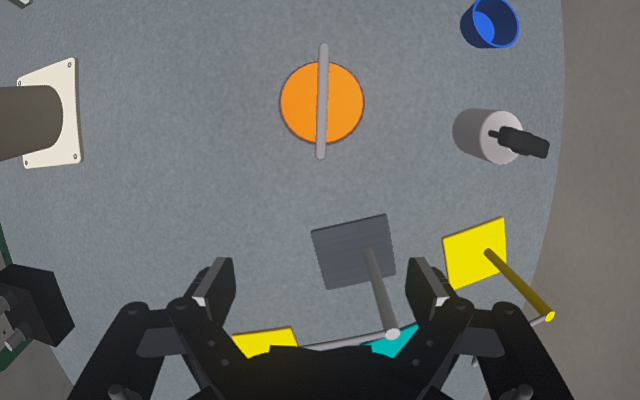

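```bash
python3 -m creep '[[[0.218,0.004,0,0.02,1],[0.218,0.004,0,0.02,1],[0.218,0.004,0.1,0.02,1],[0.218,0.004,0.2,0.02,1],[0.218,0.004,0.26,0.02,1],[0.218,0.004,0.3,0.02,1],[0.218,0.004,0.327,0.02,1],[0.218,0.004,0.327,0.02,1],[0.218,0.004,0.327,0.02,1],[0.218,0.004,0.327,0.02,0],[0.218,0.004,0.327,0.02,0],[0.218,0.004,0.327,0.02,0],[0.218,0.004,0.327,0.02,0],[0.218,0.004,0.327,0.02,0],[0.218,0.004,0.327,0.02,0],[0.218,0.004,0.327,0.02,0],[0.218,0.004,0.327,0.02,0],[0.218,0.004,0.327,0.02,0]]]'
python3 - <<'E'
from h import *
im,d,P=snap('wrist','wrist3')
E
```

```text
time_s: 4.65
tcp_pos: [0.5231, -0.0036, 0.1392]
tool_rot: [[0.036, 0.999, 0.002], [0.999, -0.036, -0.001], [-0.001, 0.002, -1.0]]
ft_force: [-1.2, 0.4, 3.7]
grip_width: 0.008
```

View pics/wrist3.png

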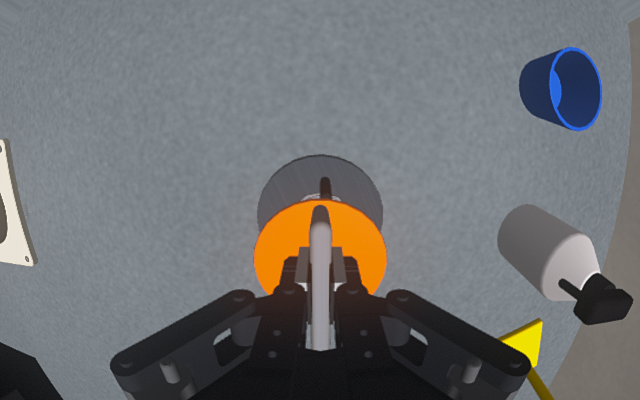

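```bash
python3 -m creep '[[[0,0,-0.04,0,0],[0,0,-0.08,0,0],[0,0,-0.12,0,0],[0,0,-0.17,0,0],[0,0,-0.17,0,0],[0,0,-0.17,0,0],[0,0,-0.17,0,0]]]'
python3 - <<'E'
from h import *
np.set_printoptions(precision=4,suppress=True)
im,d,P=snap('side','side4');w=cloud(d,P);z=w[...,2]
r=np.hypot(w[...,0]-.52,w[...,1]+.03)
m=(r<.07)&(im[...,0]>150)&(im[...,2]<90)&(z>.1)
q=w[m];print(len(q),q.mean(0)); c=q.mean(0);u,s,vt=np.linalg.svd(q-c);print(vt[2],s)
s=state();print(s['time_s'],s['tcp_pos'],s['tool_rot'],s['ft_force'])
E
```

```text
time_s: 5.28
tcp_pos: [0.5224, -0.0035, 0.2229]
tool_rot: [[0.036, 0.999, -0.0], [0.999, -0.036, -0.001], [-0.001, -0.0, -1.0]]
ft_force: [0.2, 0.8, -0.8]
grip_width: 0.0076
532 [ 0.5168 -0.0322  0.1823]
[-0.0244 -0.116  -0.9929] [0.5618 0.5298 0.1789]
5.3333 [ 0.522  -0.0035  0.2224] [[ 0.0361  0.9993 -0.0016]
 [ 0.9993 -0.0361 -0.0011]
 [-0.0011 -0.0016 -1.    ]] [-0.2053 -0.3381 -1.9253]
```

View pics/side4.png

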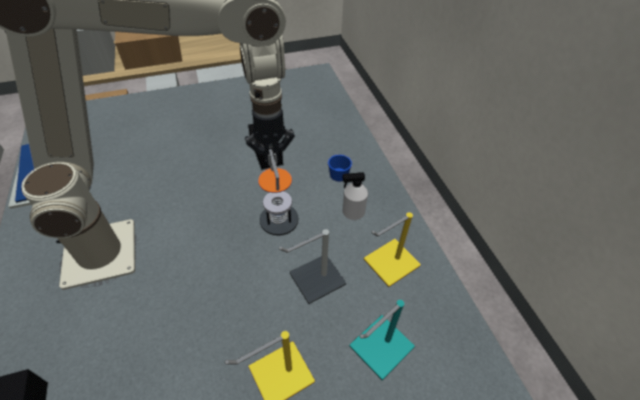

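The cover is lifted and roughly level: the side view shows it free of the ring at (275,180). Now I carry it to the approach point off the hook's tip.

```bash
python3 -m creep '[[[-0.05,-0.03,0,-0.02,0],[-0.11,-0.06,0,-0.04,0],[-0.17,-0.09,0,-0.07,0],[-0.23,-0.12,0,-0.1,0],[-0.29,-0.15,0,-0.13,0],[-0.35,-0.18,0,-0.15,0],[-0.41,-0.2,0,-0.171,0],[-0.47,-0.22,-0.004,-0.171,0],[-0.52,-0.235,-0.004,-0.171,0],[-0.554,-0.242,-0.004,-0.171,0],[-0.554,-0.242,-0.004,-0.171,0],[-0.554,-0.242,-0.004,-0.171,0],[-0.554,-0.242,-0.004,-0.171,0]]]'
cat > chk.py <<'E'
from h import *
import sys
np.set_printoptions(precision=4,suppress=True)
n=sys.argv[1]
for c in sys.argv[2:]:
    im,d,P=snap(c,c+n)
    b=cv2.resize(im[100:400,100:500] if c!='wrist' else im,None,fx=2,fy=2,interpolation=cv2.INTER_CUBIC) if c!='wrist' else im
    cv2.imwrite(f'pics/{c}{n}z.png',b[:,:,::-1])
    w=cloud(d,P,c=='wrist');z=w[...,2]
    q=w[(im[...,0]>140)&(im[...,2]<90)&(im[...,1]<150)&(im[...,1]>50)&(z>.08)&(z<.5)&(w[...,0]<.7)&(w[...,1]<.1)]
    print(c,'orange',len(q),np.median(q,0) if len(q) else '', (q.min(0)+q.max(0))/2 if len(q) else '')
s=state();print(s['time_s'],s['tcp_pos'],s['tool_rot'],s['ft_force'],s['grip_width'])
E
python3 chk.py 5 side wrist
```

```text
time_s: 6.42
tcp_pos: [0.3906, -0.2751, 0.2237]
tool_rot: [[-0.23, 0.973, -0.004], [0.973, 0.23, 0.001], [0.002, -0.003, -1.0]]
ft_force: [0.0, 0.1, -1.4]
grip_width: 0.0077
side orange 952 [ 0.3895 -0.3042  0.182 ] [ 0.3964 -0.3668  0.1678]
wrist orange 6435 [ 0.3857 -0.281   0.1817] [ 0.4726 -0.2898  0.2092]
6.5167 [ 0.3911 -0.2749  0.2243] [[-0.2317  0.9728 -0.0027]
 [ 0.9728  0.2318  0.0001]
 [ 0.0007 -0.0026 -1.    ]] [-0.3075 -0.476  -0.4666] 0.00783530574625207
```

View pics/side5z.png

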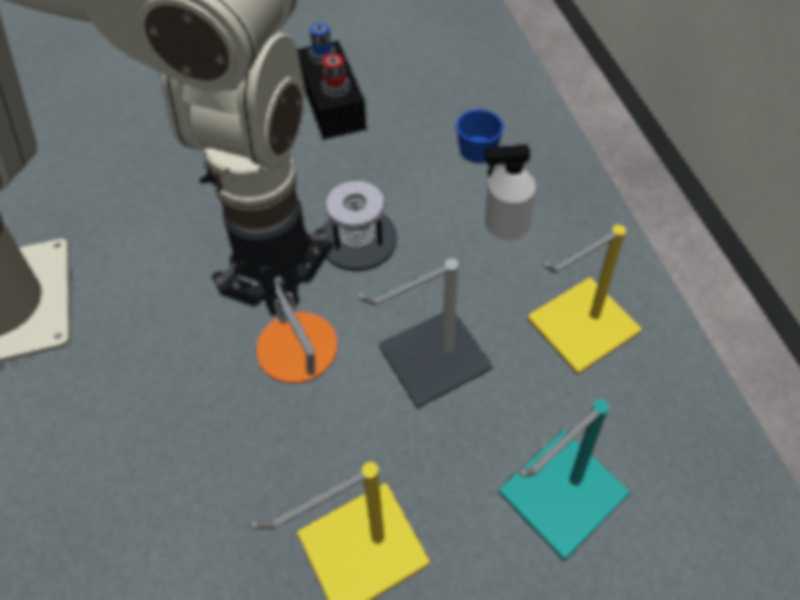

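View pics/wrist5.png

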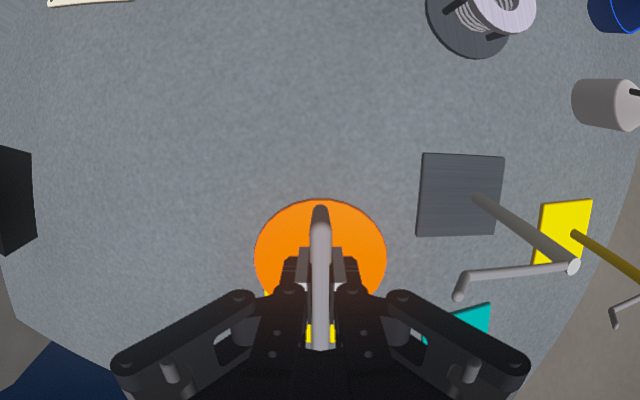

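```bash
python3 -m creep '[[[0,0.04,0,0,0],[-0.001,0.08,0,0,0],[-0.001,0.12,0,0,0],[-0.002,0.16,0,0,0],[-0.003,0.2,0,0,0],[-0.003,0.235,0,0,0],[-0.003,0.25,0,0,0],[-0.003,0.25,0,0,0],[-0.003,0.25,0,0,0]]]'
python3 chk.py 6 side wrist
```

```text
time_s: 7.27
tcp_pos: [0.5127, -0.2465, 0.2235]
tool_rot: [[-0.233, 0.972, -0.004], [0.972, 0.233, 0.0], [0.001, -0.004, -1.0]]
ft_force: [0.3, 0.3, -0.4]
grip_width: 0.0077
side orange 731 [ 0.5105 -0.2798  0.1819] [ 0.4948 -0.3526  0.1674]
wrist orange 5950 [ 0.5074 -0.2515  0.1814] [ 0.5145 -0.2626  0.2325]
7.3667 [ 0.5121 -0.2472  0.2239] [[-0.2317  0.9728 -0.0038]
 [ 0.9728  0.2317  0.0002]
 [ 0.0011 -0.0036 -1.    ]] [-0.2819  0.4183 -1.8886] 0.007758284177090449
```

View pics/side6z.png

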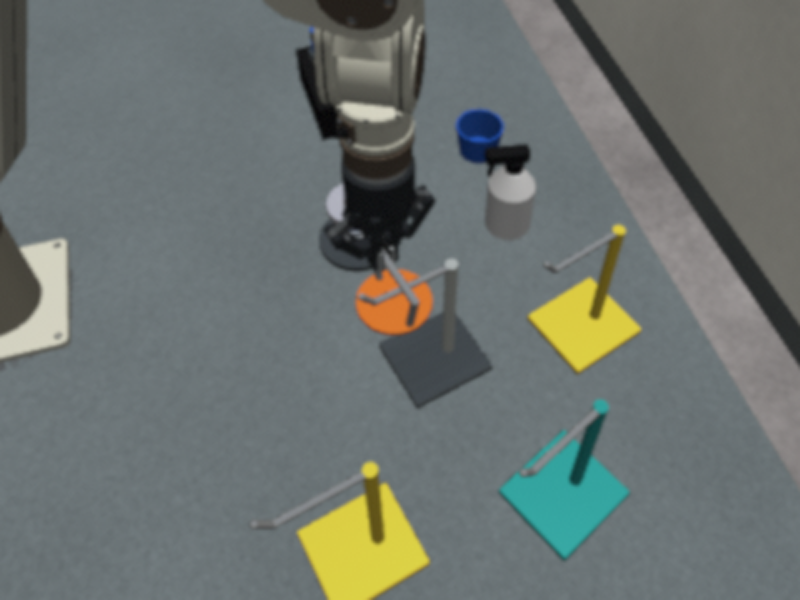

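View pics/wrist6.png

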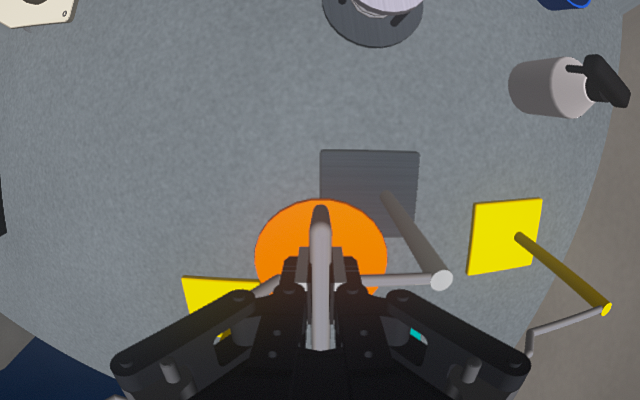

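The side view shows the hook passing through the window under the bar at about (405,280). Lowering now.

```bash
python3 -m creep '[[[0,0,0.02,0,0],[0,0,0.04,0,0],[0,0,0.055,0,0],[0,0,0.064,0,0],[0,0,0.07,0,0],[0,0,0.07,0,0],[0,0,0.07,0,0]]]'
python3 chk.py 7 side
```

```text
time_s: 7.95
tcp_pos: [0.511, -0.247, 0.1895]
tool_rot: [[-0.231, 0.973, -0.005], [0.973, 0.231, 0.0], [0.001, -0.005, -1.0]]
ft_force: [-4.1, 2.2, 3.7]
grip_width: 0.0078
side orange 737 [ 0.5093 -0.2795  0.1483] [ 0.4941 -0.3538  0.1511]
8.0 [ 0.5111 -0.2471  0.1895] [[-0.2313  0.9729 -0.0045]
 [ 0.9729  0.2313  0.0002]
 [ 0.0013 -0.0043 -1.    ]] [-3.7411  1.8168  3.7004] 0.007944917266575374
```

View pics/side7z.png

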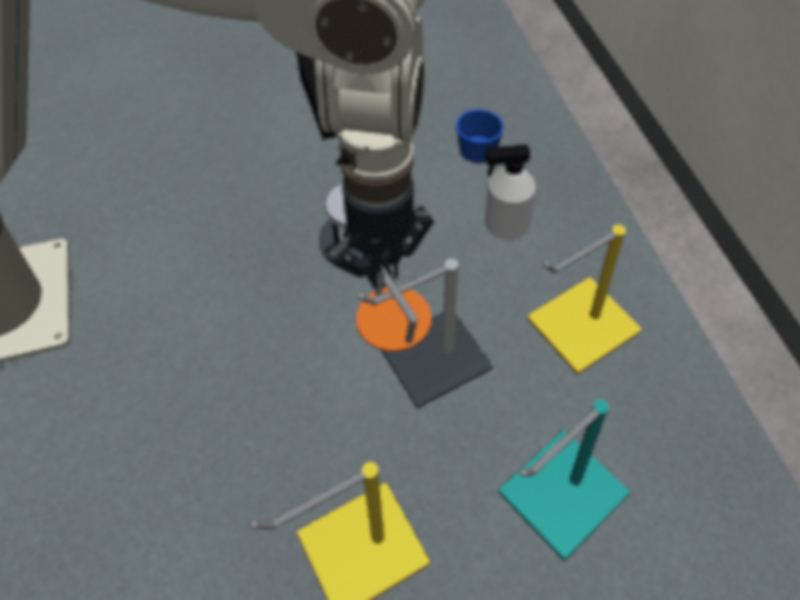

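```bash
python3 -m creep '[[[0,0,0,0,0.2],[0,0,0,0,0.4],[0,0,0,0,0.6],[0,0,0,0,0.8],[0,0,0,0,0.8],[0,0,0,0,0.8],[0,0,-0.04,0,0.8],[0,0,-0.1,0,0.8],[0,0,-0.16,0,0.8],[0,0,-0.22,0,0.8],[0,0,-0.26,0,0.8],[0,0,-0.26,0,0.8],[0,0,-0.26,0,0.8]]]'
python3 chk.py 8 side wrist scene
```

```text
time_s: 9.08
tcp_pos: [0.5125, -0.2474, 0.3209]
tool_rot: [[-0.231, 0.973, -0.001], [0.973, 0.231, -0.001], [-0.001, -0.002, -1.0]]
ft_force: [-0.1, -0.3, -0.1]
grip_width: 0.0682
side orange 736 [ 0.5105 -0.2804  0.1486] [ 0.4946 -0.3532  0.1515]
wrist orange 4020 [ 0.5167 -0.2668  0.1476] [ 0.5134 -0.2697  0.2469]
scene orange 292 [ 0.5224 -0.2731  0.1469] [ 0.518  -0.3545  0.1727]
9.2333 [ 0.5112 -0.2468  0.3178] [[-0.2313  0.9729 -0.0072]
 [ 0.9729  0.2313  0.0015]
 [ 0.0031 -0.0066 -1.    ]] [ 0.6463 -0.5071  0.0176] 0.06799435500593592
```

View pics/side8z.png

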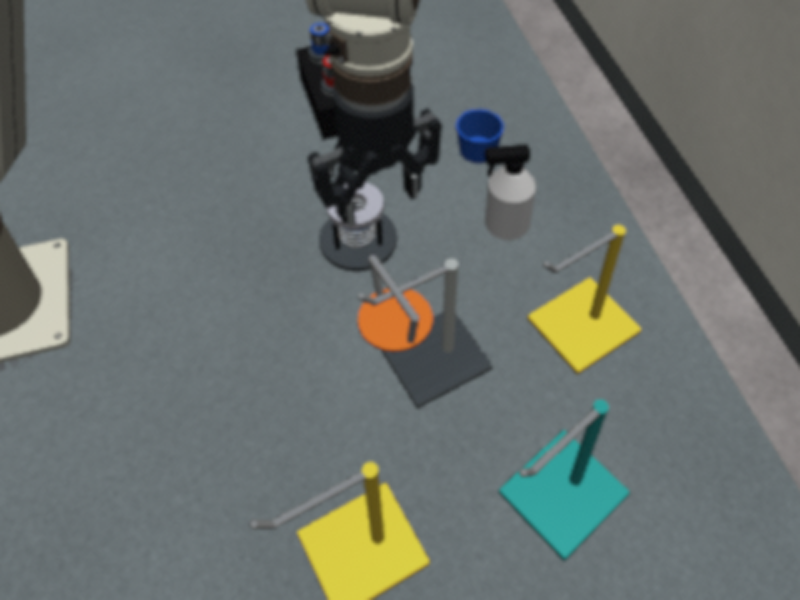

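View pics/wrist8.png

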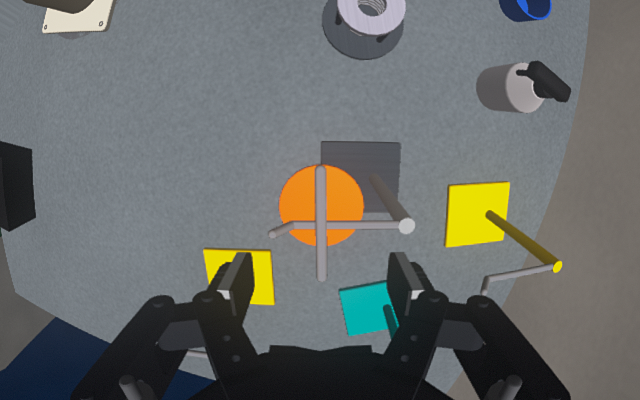

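The cover hangs freely: the wrist view shows the bar crossing the hook at (320,224), and the disc is at z≈0.148. Next I look at the red holder.

```bash
python3 -m creep '[[[0.753,0.265,-0.004,0.119,1],[0.753,0.265,-0.004,0.119,1],[0.753,0.265,-0.004,0.119,1],[0.753,0.265,-0.004,0.119,1],[0.753,0.265,-0.004,0.119,1],[0.753,0.265,-0.004,0.119,1],[0.753,0.265,-0.004,0.119,1],[0.753,0.265,-0.004,0.119,1],[0.753,0.265,-0.004,0.119,1],[0.753,0.265,-0.004,0.119,1],[0.753,0.265,-0.004,0.119,1],[0.753,0.265,-0.004,0.119,1],[0.753,0.265,-0.004,0.119,1]]]'
python3 - <<'E'
from h import *
np.set_printoptions(precision=4,suppress=True)
s=state();print(s['tcp_pos'])
im,d,P=snap('wrist','wrist9');w=cloud(d,P,True);z=w[...,2]
for nm,c in [('red',(.553,.239)),('blue',(.549,.329))]:
    r=np.hypot(w[...,0]-c[0],w[...,1]-c[1])
    q=w[(r<.03)&(z>.127)&(z<.139)].astype(np.float32);print(nm,len(q),np.median(q,0),cv2.minEnclosingCircle(q[:,:2]),q[:,:2].mean(0))
r=np.hypot(w[...,0]-.55,w[...,1]-.285)
q=w[(r<.13)&(z>.064)&(z<.074)].astype(np.float32);print('rack',cv2.minAreaRect(q[:,:2]))
E
```

```text
time_s: 10.32
tcp_pos: [0.5525, 0.1497, 0.3188]
tool_rot: [[-0.047, 0.999, -0.01], [0.999, 0.047, 0.0], [0.001, -0.01, -1.0]]
ft_force: [0.3, -0.7, 0.1]
grip_width: 0.0855
[0.5525 0.1497 0.3188]Traceback (most recent call last):
  File "<stdin>", line 7, in <module>
cv2.error: OpenCV(4.12.0) /io/opencv/modules/imgproc/src/shapedescr.cpp:201: error: (-215:Assertion failed) count >= 0 && (depth == CV_32F || depth == CV_32S) in function 'minEnclosingCircle'
```

View pics/wrist9.png

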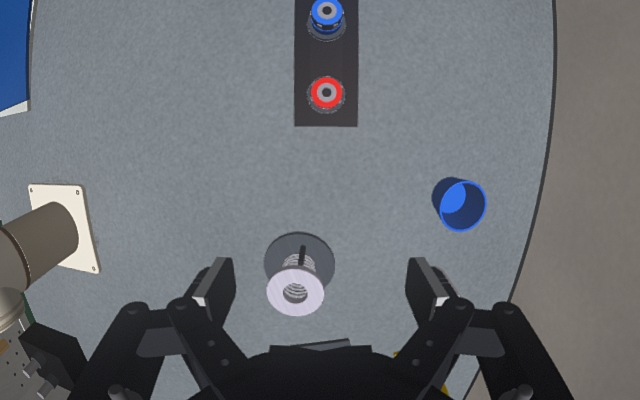

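Run:
```python
from m import *
np.set_printoptions(precision=4,suppress=True)
im,d,w=load('wrist9');z=w[...,2]
print(w[84,326],w[93,326],w[11,326])
for nm,c in [('red',(.553,.239)),('blue',(.549,.329))]:
    r=np.hypot(w[...,0]-c[0],w[...,1]-c[1])
    q=w[(r<.04)&(z>.115)&(z<.15)].astype(np.float32);print(nm,q.shape)
    if len(q): print(np.median(q,0),cv2.minEnclosingCircle(np.ascontiguousarray(q[:,:2])),np.percentile(q,[2,98],axis=0))
r=np.hypot(w[...,0]-.55,w[...,1]-.285)
q=w[(r<.13)&(z>.06)&(z<.078)].astype(np.float32);print('rack',np.median(q,0),cv2.minAreaRect(np.ascontiguousarray(q[:,:2])))
q=w[(np.hypot(w[...,0]-.52,w[...,1]+.03)<.05)&(z>.087)&(z<.098)].astype(np.float32);print('ring',np.median(q,0),cv2.minEnclosingCircle(np.ascontiguousarray(q[:,:2])))
```

```text
[0.5517 0.2515 0.1344] [0.5521 0.242  0.1329] [0.548  0.3318 0.1338]
red (827, 3)
[0.5524 0.2429 0.1328] ((0.5521106719970703, 0.24331136047840118), 0.018338937312364578) [[0.5367 0.228  0.127 ]
 [0.5677 0.2581 0.1346]]
blue (806, 3)
[0.5486 0.3296 0.1327] ((0.5487204790115356, 0.3320977985858917), 0.017882294952869415) [[0.5331 0.3164 0.1184]
 [0.564  0.3449 0.1348]]
rack [0.5509 0.2823 0.069 ] ((0.5502634048461914, 0.28646454215049744), (0.08099242299795151, 0.16683098673820496), 2.299251079559326)
ring [ 0.522  -0.0242  0.0909] ((0.5216479301452637, -0.02842823602259159), 0.04240524768829346)
```

```bash
python3 -m creep '[[[0.184,0.008,0,0,1],[0.184,0.008,0,0,1],[0.184,0.008,0.06,0,1],[0.184,0.008,0.14,0,1],[0.184,0.008,0.2,0,1],[0.184,0.008,0.26,0,1],[0.184,0.008,0.3,0,1],[0.184,0.008,0.3,0,1],[0.184,0.008,0.3,0,1]]]'
python3 chk.py 10 wrist
```

```text
time_s: 11.12
tcp_pos: [0.5506, 0.2394, 0.1686]
tool_rot: [[-0.043, 0.999, -0.012], [0.999, 0.043, -0.001], [-0.0, -0.012, -1.0]]
ft_force: [0.1, -0.0, 1.1]
grip_width: 0.0853
wrist orange 0  
11.1667 [0.5518 0.2402 0.1703] [[-0.0435  0.999  -0.0082]
 [ 0.9991  0.0435  0.0009]
 [ 0.0012 -0.0082 -1.    ]] [ 0.5629 -0.0433 -0.2484] 0.08535722709160243
```

View pics/wrist10.png

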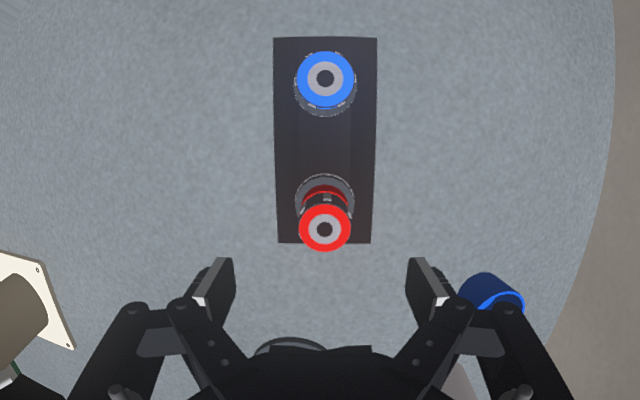

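Run:
```python
from m import *
np.set_printoptions(precision=4,suppress=True)
im,d,w=load('wrist10');z=w[...,2]
r=np.hypot(w[...,0]-.552,w[...,1]-.242)
q=w[(r<.04)&(z>.128)&(z<.14)].astype(np.float32);print(len(q),np.median(q,0),cv2.minEnclosingCircle(np.ascontiguousarray(q[:,:2])),np.percentile(q,[1,99],axis=0))
```

```text
2136 [0.5522 0.245  0.1328] ((0.5523371696472168, 0.2438141256570816), 0.01759217493236065) [[0.5371 0.2282 0.129 ]
 [0.5679 0.2596 0.1345]]
```

```bash
python3 -m creep '[[[0.005,0.001,0.05,0,1],[0.005,0.001,0.1,0,1],[0.005,0.001,0.135,0,1],[0.005,0.001,0.15,0,1],[0.005,0.001,0.15,0,1],[0.005,0.001,0.15,0,1],[0.005,0.001,0.15,0,0],[0.005,0.001,0.15,0,0],[0.005,0.001,0.15,0,0],[0.005,0.001,0.15,0,0],[0.005,0.001,0.15,0,0],[0.005,0.001,0.15,0,0],[0.005,0.001,0.15,0,0]]]'
python3 chk.py 11 wrist
```

```text
time_s: 12.25
tcp_pos: [0.5524, 0.243, 0.0964]
tool_rot: [[-0.044, 0.999, -0.006], [0.999, 0.044, 0.002], [0.002, -0.006, -1.0]]
ft_force: [-1.0, 0.5, 5.3]
grip_width: 0.0328
wrist orange 0  
12.3 [0.5524 0.243  0.0964] [[-0.0435  0.999  -0.006 ]
 [ 0.999   0.0436  0.0016]
 [ 0.0019 -0.0059 -1.    ]] [ 0.6145 -0.4839  5.7908] 0.03258489420826778
```

View pics/wrist11.png

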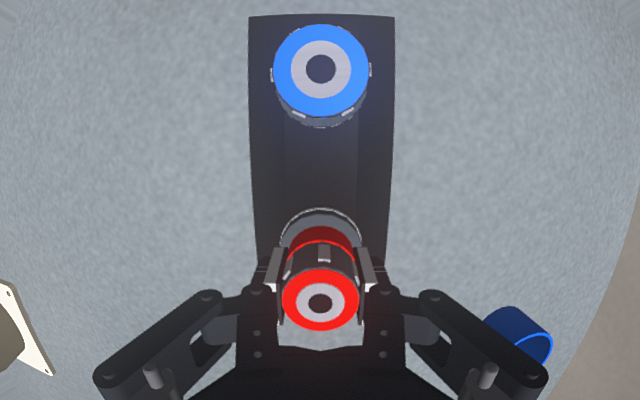

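```bash
python3 -m creep '[[[0,0,-0.04,0,0],[0,0,-0.08,0,0],[0,0,-0.13,0,0],[0,0,-0.18,0,0],[0,0,-0.24,0,0],[0,0,-0.28,0,0],[0,0,-0.28,0,0],[0,0,-0.28,0,0],[0,0,-0.28,0,0]]]'
python3 chk.py 12 wrist scene side
```

```text
time_s: 13.05
tcp_pos: [0.5519, 0.2423, 0.2335]
tool_rot: [[-0.044, 0.999, -0.011], [0.999, 0.044, -0.0], [0.0, -0.011, -1.0]]
ft_force: [0.3, 1.2, -5.0]
grip_width: 0.0325
wrist orange 0  
scene orange 298 [ 0.5222 -0.2731  0.147 ] [ 0.5167 -0.3552  0.1728]
side orange 743 [ 0.5108 -0.2806  0.1486] [ 0.4952 -0.3555  0.1515]
13.2 [0.552  0.2423 0.2336] [[-0.0435  0.999  -0.0108]
 [ 0.9991  0.0435 -0.0005]
 [-0.     -0.0108 -0.9999]] [-0.136   0.5871 -3.8514] 0.03288021183283878
```

View pics/wrist12.png

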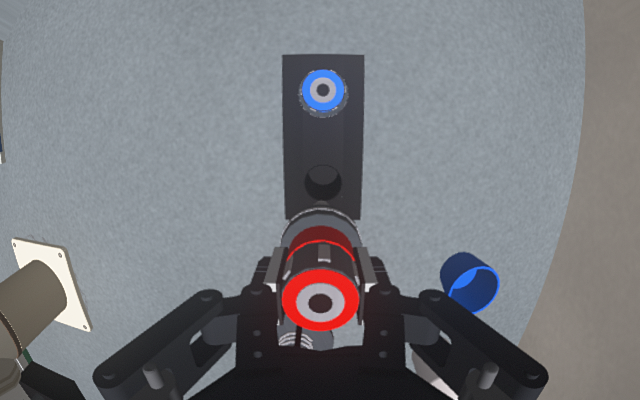

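View pics/scene12z.png

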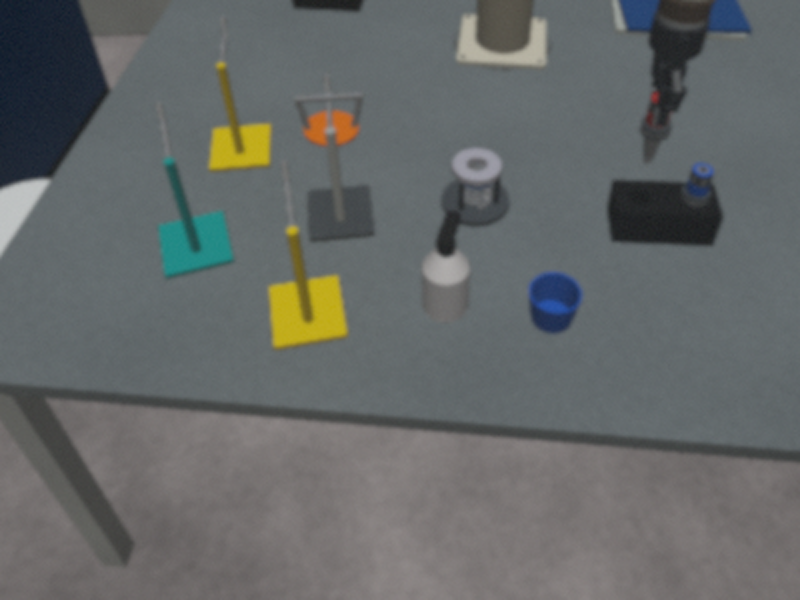

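Run:
```python
from m import *
np.set_printoptions(precision=4,suppress=True)
for n,t in [('wrist11',(.5524,.243,.0964)),('wrist12',(.552,.2423,.2336))]:
    im,d,w=load(n);z=w[...,2]-t[2]
    r=np.hypot(w[...,0]-t[0],w[...,1]-t[1])
    q=w[(r<.04)&(z>.032)&(z<.041)&(np.mgrid[0:400,0:640][1]>275)&(np.mgrid[0:400,0:640][1]<366)].astype(np.float32)
    print(len(q),np.median(q,0),cv2.minEnclosingCircle(np.ascontiguousarray(q[:,:2])),np.percentile(q,[2,98],axis=0))
```

```text
4844 [0.5522 0.246  0.1328] ((0.5521968603134155, 0.2425115704536438), 0.021608004346489906) [[0.5348 0.2294 0.1293]
 [0.5699 0.2593 0.1345]]
4824 [0.5519 0.2453 0.2699] ((0.5521697402000427, 0.24155466258525848), 0.021635910496115685) [[0.5345 0.2286 0.2665]
 [0.5696 0.2586 0.2716]]
```

```bash
python3 -m creep '[[[-0.06,-0.01,0,0,0],[-0.13,-0.02,0,0,0],[-0.2,-0.03,0,0,0],[-0.27,-0.042,0,0,0],[-0.34,-0.053,0,0,0],[-0.41,-0.064,0,0,0],[-0.47,-0.073,0,0,0],[-0.52,-0.08,0,0,0],[-0.5415,-0.084,0,0,0],[-0.5415,-0.084,0,0,0],[-0.5415,-0.084,0,0,0],[-0.5415,-0.084,0,0,0]]]'
python3 chk.py 13 wrist scene side
```

```text
time_s: 14.2
tcp_pos: [0.5217, -0.0291, 0.2335]
tool_rot: [[-0.044, 0.999, -0.012], [0.999, 0.044, 0.0], [0.001, -0.012, -1.0]]
ft_force: [0.4, -0.3, -4.7]
grip_width: 0.0329
wrist orange 162 [ 0.5217 -0.028   0.2695] [ 0.5414 -0.0281  0.2735]
scene orange 292 [ 0.5224 -0.2723  0.1472] [ 0.5171 -0.3545  0.1731]
side orange 762 [ 0.5117 -0.2794  0.1487] [ 0.495  -0.246   0.1767]
14.35 [ 0.5219 -0.0288  0.2338] [[-0.0456  0.9989 -0.0111]
 [ 0.999   0.0456 -0.0002]
 [ 0.0004 -0.0111 -0.9999]] [-0.0701 -0.1802 -3.5546] 0.032675689188364096
```

View pics/side13z.png

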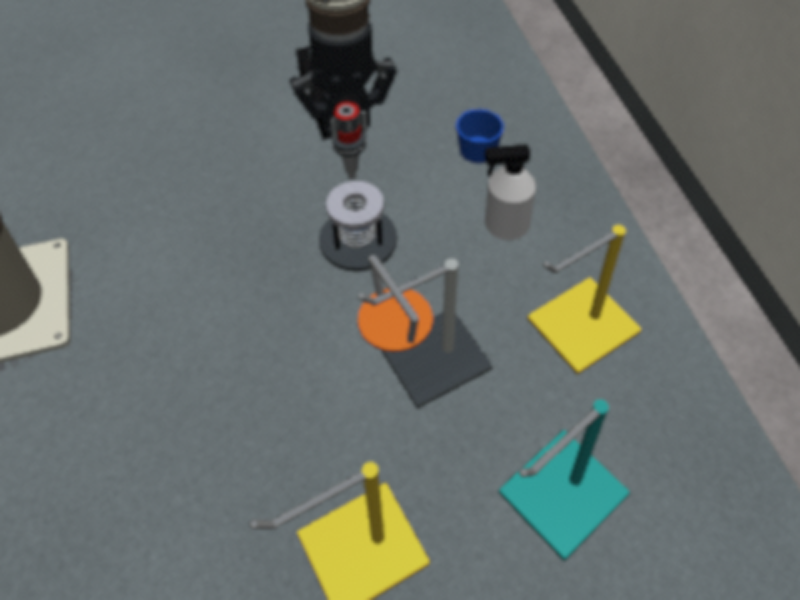

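View pics/scene13z.png

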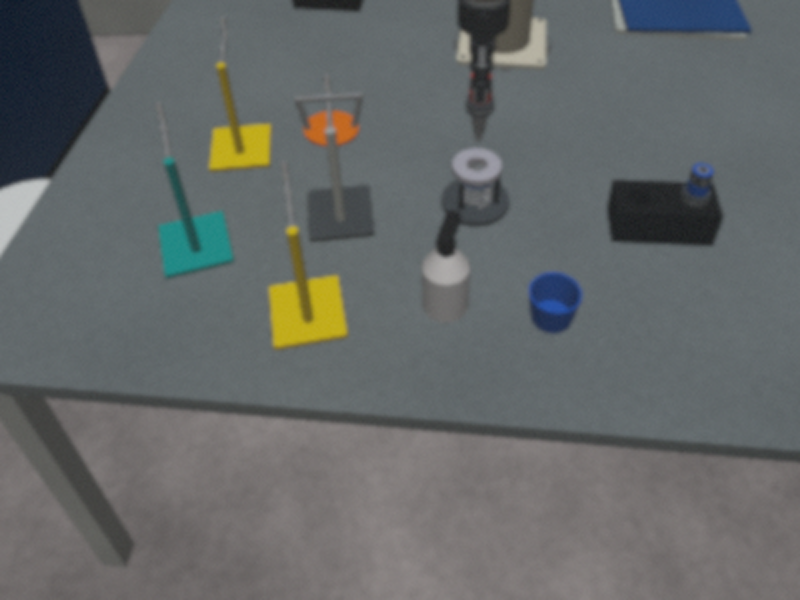

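```bash
python3 -m creep '[[[-0.0024,0.0005,0.03,0,0],[-0.0024,0.001,0.06,0,0],[-0.0024,0.0015,0.1,0,0],[-0.0024,0.002,0.14,0,0],[-0.0024,0.0025,0.18,0,0],[-0.0024,0.0025,0.21,0,0],[-0.0024,0.0025,0.226,0,0],[-0.0024,0.0025,0.226,0,0],[-0.0024,0.0025,0.226,0,0]]]'
python3 chk.py 14 wrist side
```

```text
time_s: 15.1
tcp_pos: [0.5222, -0.0294, 0.1211]
tool_rot: [[-0.047, 0.999, -0.011], [0.999, 0.047, -0.0], [0.0, -0.011, -1.0]]
ft_force: [0.4, 0.1, -4.1]
grip_width: 0.0328
wrist orange 213 [ 0.5226 -0.0238  0.157 ] [ 0.5457 -0.0288  0.1706]
side orange 759 [ 0.5116 -0.2794  0.1488] [ 0.4946 -0.2437  0.1517]
15.2 [ 0.523  -0.0297  0.122 ] [[-0.0461  0.9989 -0.0089]
 [ 0.9989  0.0461 -0.0003]
 [ 0.0001 -0.0089 -1.    ]] [ 0.1285 -0.0358 -3.9441] 0.03280818460139258
```

View pics/side14z.png

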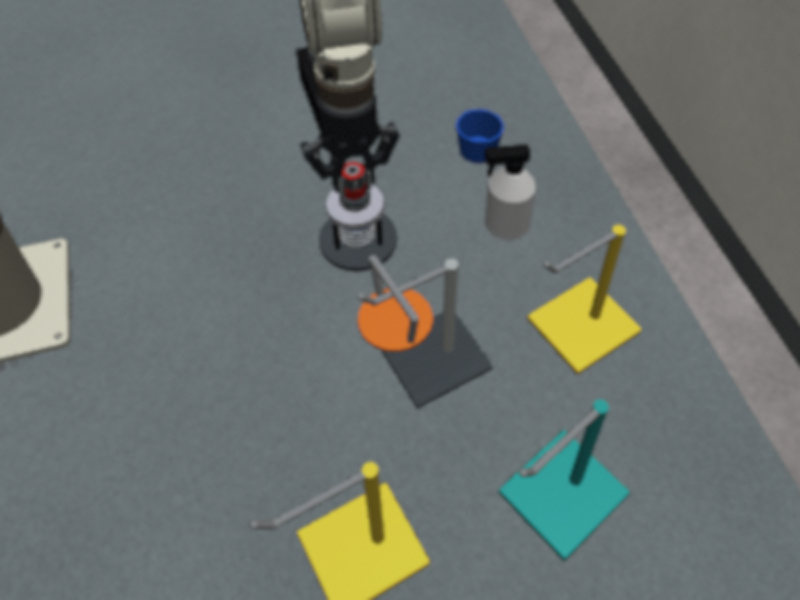

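View pics/wrist14.png

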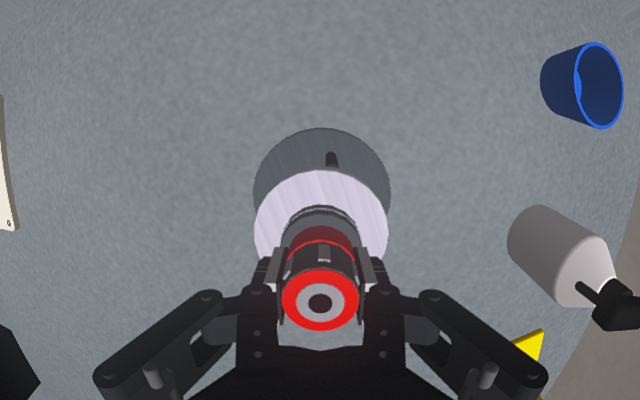

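```bash
python3 -m creep '[[[0,-0.002,0.005,0,0],[0,-0.002,0.01,0,0],[0,-0.002,0.015,0,0],[0,-0.002,0.02,0,0],[0,-0.002,0.025,0,0],[0,-0.002,0.03,0,0],[0,-0.002,0.03,0,0],[0,-0.002,0.03,0,0],[0,-0.002,0.03,0,0]]]'
```

```text
time_s: 15.95
tcp_pos: [0.5229, -0.0298, 0.1086]
tool_rot: [[-0.046, 0.999, -0.006], [0.999, 0.046, -0.0], [-0.0, -0.006, -1.0]]
ft_force: [-0.6, -0.6, 7.2]
grip_width: 0.033
```

```bash
python3 -m creep '[[[0,-0.001,0.002,0,0],[0,-0.001,0.004,0,0],[0,-0.001,0.006,0,0],[0,-0.001,0.008,0,0],[0,-0.001,0.008,0,0],[0,-0.001,0.008,0,0],[0,-0.001,0.008,0,0],[0,-0.001,0.008,0,0]]]'
python3 chk.py 15 wrist side scene
```

```text
time_s: 16.62
tcp_pos: [0.5229, -0.0298, 0.1063]
tool_rot: [[-0.046, 0.999, -0.003], [0.999, 0.046, -0.0], [-0.0, -0.003, -1.0]]
ft_force: [-2.3, -0.2, 9.4]
grip_width: 0.0326
wrist orange 229 [ 0.5228 -0.0236  0.1422] [ 0.5462 -0.0291  0.158 ]
side orange 767 [ 0.512  -0.2799  0.1487] [ 0.4947 -0.2458  0.1524]
scene orange 292 [ 0.5223 -0.2739  0.147 ] [ 0.5156 -0.355   0.1715]
16.7667 [ 0.5229 -0.0298  0.1064] [[-0.046   0.9989 -0.0035]
 [ 0.9989  0.046  -0.0002]
 [-0.     -0.0035 -1.    ]] [-4.1069  0.5795  9.216 ] 0.03294594747769476
```

View pics/side15z.png

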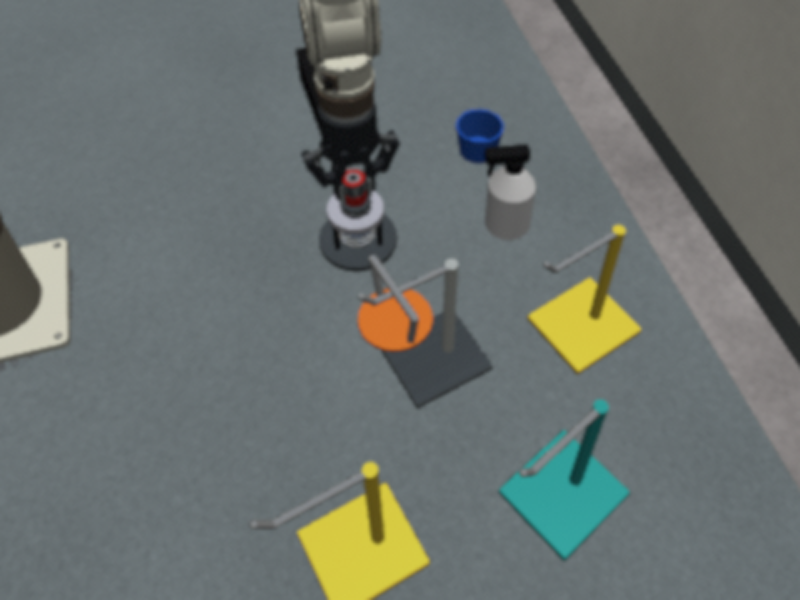

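View pics/wrist15.png

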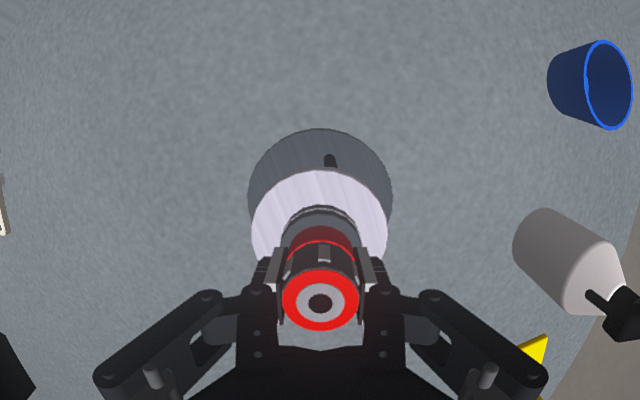

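```bash
python3 -m creep '[[[0,0,0.003,0,0],[0,0,0.006,0,0],[0,0,0.009,0,0],[0,0,0.012,0,0],[0,0,0.012,0,0],[0,0,0.012,0,0],[0,0,0.012,0,0],[0,0,0.012,0,0]]]'
cat > ring.py <<'E'
from m import *
import sys
np.set_printoptions(precision=4,suppress=True)
im,d,P=snap('wrist',sys.argv[1])
for n in ['wrist14',sys.argv[1]]:
    im,d,w=load(n);z=w[...,2];r=np.hypot(w[...,0]-.5217,w[...,1]+.029)
    q=w[(r<.04)&(r>.026)&(z>.07)&(z<.1)&(w[...,1]>-.02)];print(n,'ring z',np.median(q[:,2]),len(q))
    q=w[(r<.058)&(r>.05)&(z<.03)&(w[...,1]>-.02)];print('base z',np.median(q[:,2]))
    c=np.mgrid[0:400,0:640][1]
    t=w[(np.hypot(w[...,0]-.522,w[...,1]+.029)<.03)&(c>285)&(c<355)&(z>.13)];print('top',np.percentile(t,[2,50,98],axis=0))
s=state();print(s['time_s'],s['tcp_pos'],s['ft_force'],s['joint_velocities'],s['tau'])
E
python3 ring.py wrist16
```

```text
time_s: 17.43
tcp_pos: [0.5231, -0.0298, 0.1062]
tool_rot: [[-0.046, 0.999, 0.0], [0.999, 0.046, -0.0], [-0.0, 0.0, -1.0]]
ft_force: [-12.8, 0.7, 33.9]
grip_width: 0.0326
wrist14 ring z 0.09106636421348084 3332
base z 0.011064393119464555
top [[ 0.5088 -0.0417  0.1324]
 [ 0.5221 -0.0194  0.1579]
 [ 0.5353 -0.0117  0.2135]]
wrist16 ring z 0.07895160182684441 3446
base z 0.011054543756463087
top [[ 0.5095 -0.0423  0.1322]
 [ 0.5224 -0.0201  0.1435]
 [ 0.5354 -0.013   0.1986]]
17.4833 [ 0.5231 -0.0298  0.1062] [-12.2531   0.7305  33.9105] [ 0.0006  0.0002 -0.      0.0003  0.0011  0.0006] [ -0.1125 -25.262   18.7769  -5.5331  -0.0732   0.026 ]
```

The force rose from 9 N to 34 N with no further travel, and the ring sank 12.1 mm, so it is on its stops. I'll ease to a moderate push and hold.

```bash
python3 -m creep '[[[0,0,0.007,0,0],[0,0,0.007,0,0],[0,0,0.007,0,0],[0,0,0.007,0,0],[0,0,0.007,0,0],[0,0,0.007,0,0],[0,0,0.007,0,0],[0,0,0.007,0,0]]]'
python3 ring.py wrist17; python3 chk.py 17 side scene
```

```text
time_s: 18.15
tcp_pos: [0.523, -0.0298, 0.1063]
tool_rot: [[-0.046, 0.999, 0.002], [0.999, 0.046, -0.0], [-0.0, 0.002, -1.0]]
ft_force: [-8.3, 1.4, 22.1]
grip_width: 0.0324
wrist14 ring z 0.09106636421348084 3332
base z 0.011064393119464555
top [[ 0.5088 -0.0417  0.1324]
 [ 0.5221 -0.0194  0.1579]
 [ 0.5353 -0.0117  0.2135]]
wrist17 ring z 0.0790171400933936 3450
base z 0.01106088901526639
top [[ 0.5093 -0.0424  0.1323]
 [ 0.5222 -0.0201  0.1435]
 [ 0.5352 -0.0129  0.1987]]
18.2 [ 0.523  -0.0298  0.1063] [-8.7863  0.9861 22.2991] [ 0.0001 -0.0014 -0.     -0.0001 -0.0017 -0.0006] [ -0.1381 -31.0677  20.4364  -3.8111  -0.0763   0.0205]
side orange 766 [ 0.5117 -0.279   0.1486] [ 0.4948 -0.2452  0.1495]
scene orange 294 [ 0.5232 -0.2731  0.1471] [ 0.5188 -0.3544  0.1723]
18.3 [ 0.523  -0.0298  0.1063] [[-0.0459  0.9989  0.0024]
 [ 0.9989  0.0459 -0.0003]
 [-0.0004  0.0024 -1.    ]] [-7.8204  0.6099 22.2211] 0.03275464399924506
```

View pics/scene17z.png

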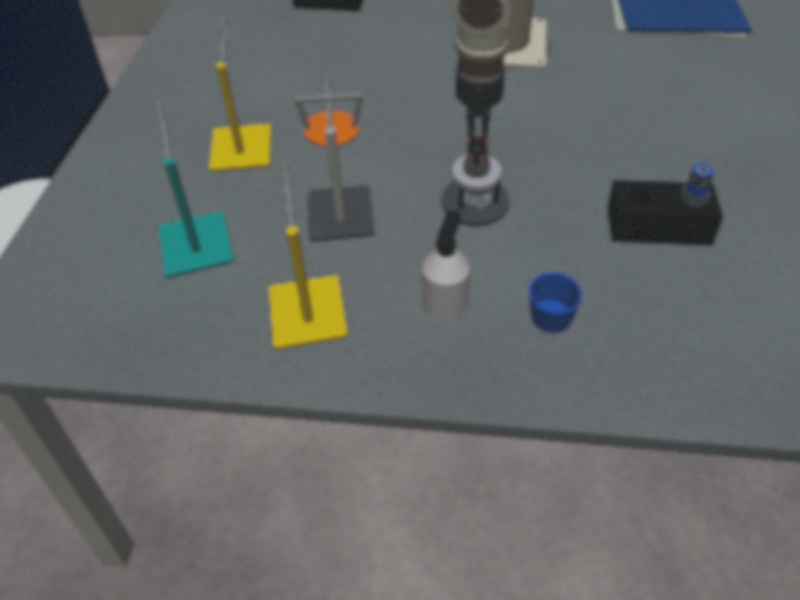

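View pics/wrist17.png

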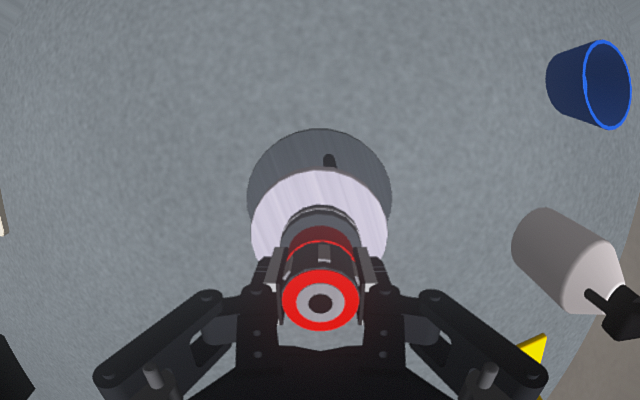

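Everything is steady: ring at 0.079, holder top at 0.1435 (0.143 expected), push 22 N. The cover is still hanging and the blue holder, spray bottle and tub have not moved. Handing in.

```bash
python3 -c "
from workcell import *
print(close_job())"
```

```text
the job is handed in; nothing more can be done
None
```

The job is handed in at about 18.3 s of the 67 s. The dust cover hangs on the white-post stand's hook, and the red holder is held pressed down in the cradle. `close_job()` gave no verdict.

- **Cover:** I pinched the handle beside its middle, brought it on over the hook's tip, lowered it and let go. It then stayed at the same place in every later picture, with its disc at z ≈ 0.148 m.
- **Red holder:** I took it from the rack and set it in the ring, about 1 mm off centre. Its top stood at 0.1435 m, against 0.143 m expected.
- **Ring:** It sank from 0.091 to 0.079 m, about 12 mm of travel. Pressing harder then raised the force from 9 to 34 N with no further movement, so it is on its stops. I eased the push to about 22 N, still gripping, with the arm at rest.
- **Bystanders:** The last pictures show the blue holder, spray bottle and tub where they were at the start. I checked these by eye only, not by measurement.
- **Disagreements:** The scene and side cameras differed by up to about 12 mm in x because each sees a different side of a thing. I used close wrist-camera depth instead, which matched the given sizes within 1–2 mm. A sideways force of about 8 N remained while pressing. I left it, as the seating was within tolerance.

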